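# Load the toy-car drilling jig and fold its template down

### The arm

A 6-joint arm with a two-finger parallel gripper is mounted at the origin on the work surface. World frame = base frame: x ahead of the robot, y to its left, z up, the work surface at z = 0. Lengths are in m, angles in rad, forces in N, time in s.
With the tool pointing down it reaches from about 0.375 to 0.925 m from the base axis. Payload 5.7 kg.
Tool frame: the origin (TCP) lies at the very end of the fingers, on their centre line; the grasp point (between the pads) lies 19 mm behind it (arm.pinch_z is the z of the grasp point in the tool frame, in m); z points along the fingers, y is the line along which they close (so a half turn about z gives the same grasp; the last joint's range is limited). The gripper opens to 85 mm and grips with 20 to 120 N. Pads are 22 mm wide; open, the fingers measure 114 mm over their backs; the gripper's body (76 mm by 85 mm) begins 54 mm behind the grasp point. The pads swing forward as they close: fully open they stand 13 mm farther back than shut.
Start: joints at [1.219, 0.359, 1.51, -0, 1.272, -0.115], TCP at [0.141, 0.583, 0.231] pointing down, gripper open.
Joint ranges: [-2.97, 2.97], [-1.01, 2.36], [0.21, 2.38], [-0.96, 4.11], [0.2, 2.71], [-2.98, 2.98]. Speed limits (rad/s): [2.39, 2.39, 3.14, 3.14, 3.14, 3.14].

### API

Orientations are given as [roll, pitch, yaw] about the fixed x, y, z axes, in that order (R = Rz(yaw) Ry(pitch) Rx(roll)).
In Python, from workcell import arm, effector, inverse_kinematics, status, grab_frame, workorder gives the robot as it stands. Calls block until the motion is done:
- arm.goto(position, orientation): joint-space move of the TCP to a pose.
- arm.move_linear(position, velocity=0.15, orientation=None, max_force=None): straight line of the TCP; orientation=None keeps the orientation; velocity is the mean speed in m/s. With max_force (N) it stops when the force on the tool has changed by that much, and returns True; else False.
- arm.set_joints(angles): joint-space move.
- effector.let_go() and effector.close(newtons=None): open the fingers fully, or close them until they stop; newtons is the grip in N (None keeps the last).
- arm.sleep(seconds).
- inverse_kinematics(position, orientation): joint angles nearest the present ones, or None.
- status.sense(): the state.
- grab_frame(name): name is "scene" or "top" or "wrist"; returns a dict with "image" (420x560x3 uint8, red, green, blue), "range_z" (420x560 float32, m along the optical axis (not along the pixel's ray), 0 where there is no reading), "fx", "fy", "cx", "cy" (pixels), "k1" (the pictures are not rectified: a ray, as slopes to the right and down, at radius r is drawn at 1 + k1 r^2 times it, then the intrinsics apply), "cam_to_world" (4x4, takes a point from camera to world coordinates). Camera axes: x right, y up, looking along -z (the intrinsics and any distortion apply to the point x, -y, -z); pixel columns grow to the right and rows downward; lengths in m; the calibration is good to about 2 mm. A picture is of the moment at which its call begins.
A pose or a line that the arm cannot do raises arm.IKError and nothing moves.
- workorder.hand_in(): hands the job in; it is judged then, once.
The state is a dict: "time_s": time; "joint_positions": joint angles; "joint_vel": joint speeds; "tau": joint torques, N m; "tool_pos": TCP position; "tool_rot": TCP orientation; "force": force on the tool from outside, world axes, zero at the start; "wrist_torque": the same for the moment, N m; "opening": opening from 0.0 (shut) to 1.0 (fully open); "grasp_force": force on a finger pad.
Only numpy, scipy, OpenCV 4.12 (cv2) and the standard library are available. Lean on these libraries where they do the work, as an engineer would, in place of code of your own. Each camera call takes 0.05 s, during which the arm holds its last target. There are 200 camera calls.

### The job

Get the drilling jig ready for the drill press: put the offcut lying in it into the white offcut box, then lay every toy-car blank on the jig's bed and push them home, wheel edges tight against the long rear fence, noses towards the end stop, the first nose against that stop and each following one tight against the tail of the one before. With all of them in place fold the hinged drill template fully down over them, and leave the other things on the bench where they are.

Things in the scene. Friction and masses are not known exactly. Their poses are not given: they have to be found in the camera images.
- jig: drilling jig, fixed to the bench: plywood base 170 (x) x 330 (y) x 18 mm, origin at the centre of its underside; x points across it to the hinge side, away from the robot, y along it to the robot's left. Its bed (top, z = 18 mm) is open towards the robot and at the right end. The row of blanks runs along y, from the end stop to the right; four just fill y = +132 to -132 mm
- jig_fence (a point): middle of the stop face of the long rear fence, at bed level (jig x = +30, y = 0, z = 18 mm; axes of the jig). The fence is a batten that reaches from x = +30 to +70 mm, 25 mm high (top at z = 43 mm), 300 mm long along y; its stop face looks to -x, to the robot
- jig_stop (a point): middle of the stop face of the end stop, at bed level (jig x = -10, y = +132, z = 18 mm; axes of the jig). A batten on the left end, jig x from -50 to +30 mm, 25 mm thick in y, 25 mm high; its stop face looks to -y, to the right
- cover (a joint): angle of the hinged drill template: stiff plywood panel, 0.22 kg, 264 mm along the jig's y, 66 mm from hinge to free edge, 12 mm thick, with steel bushings and a dark pull block. 0 = folded down flat on the fence, 1 mm above the blanks (covers 26 of their 38 mm); 1.57 upright; stop at 2.0 (leaning away from the robot). Hinge friction 0.22 N m: it stays where it is left
- cover_hinge (a point): middle of the template's hinge line, on its underside: jig x = +70, y = 0, z = 43 mm. The hinge line runs along the jig's y. This point turns with the template: x lies in the panel from free edge to hinge, z is normal to it (up when folded down)
- cover_knob (a point): point to hold the pull block by: 54 mm from the hinge line, 36 mm above the panel's underside (24 mm out from its upper face). The block is 24 mm across and 20 mm along the hinge line (pinched that way it can turn between the fingers) and ends 15 mm beyond this point. With the template open it sticks out at the back, away from the robot
- offcut_c (a point): centre of the offcut left lying on the jig's bed: pine with a brown bark end, 24 mm (x) x 62 mm (y) x 18 mm high, 30 g
- bin: white plastic offcut box, open at the top, standing fixed on the bench: 160 mm (x) x 130 mm (y) x 60 mm high, walls and floor 5 mm; origin at the centre of its underside
- car1_c (a point): centre of a toy-car blank: beech silhouette lying flat on its side, 55 g, may be absent; 38 (x) x 66 (y) x 24 mm thick. x points from roof to the straight wheel edge (x = +19 mm), y to the nose (y = +33 mm). Body: x -5 to +19 mm over the whole length; cab: x -19 to -5 mm, y -26 to +12 mm. Two pencilled crosses mark the axles near the wheel edge
- car1_base (a point): middle of the wheel edge of car1, half-way up its thickness; axes as for car1_c
- car2_c (a point): centre of a toy-car blank: beech silhouette lying flat on its side, 55 g, may be absent; 38 (x) x 66 (y) x 24 mm thick. x points from roof to the straight wheel edge (x = +19 mm), y to the nose (y = +33 mm). Body: x -5 to +19 mm over the whole length; cab: x -19 to -5 mm, y -26 to +12 mm. Two pencilled crosses mark the axles near the wheel edge
- car2_base (a point): middle of the wheel edge of car2, half-way up its thickness; axes as for car2_c
- car3_c (a point): centre of a toy-car blank: beech silhouette lying flat on its side, 55 g, may be absent; 38 (x) x 66 (y) x 24 mm thick. x points from roof to the straight wheel edge (x = +19 mm), y to the nose (y = +33 mm). Body: x -5 to +19 mm over the whole length; cab: x -19 to -5 mm, y -26 to +12 mm. Two pencilled crosses mark the axles near the wheel edge
- car3_base (a point): middle of the wheel edge of car3, half-way up its thickness; axes as for car3_c
- car4_c (a point): centre of a toy-car blank: beech silhouette lying flat on its side, 55 g, may be absent; 38 (x) x 66 (y) x 24 mm thick. x points from roof to the straight wheel edge (x = +19 mm), y to the nose (y = +33 mm). Body: x -5 to +19 mm over the whole length; cab: x -19 to -5 mm, y -26 to +12 mm. Two pencilled crosses mark the axles near the wheel edge
- car4_base (a point): middle of the wheel edge of car4, half-way up its thickness; axes as for car4_c
- sanding_block: cork sanding block, 60 x 100 x 30 mm, to be left alone
- pencil: red carpenter's pencil, 175 mm long, 11 mm high, to be left alone
- try_square: try square, steel blade 150 mm, dark wooden stock 110 mm, 16 mm high, to be left alone
- glue: yellow glue bottle, 60 mm across, 170 mm tall, to be left alone
- dowel_tub: blue open tub, 90 mm across, 90 mm tall, to be left alone
- wheel_a: loose wooden toy wheel, 36 mm across, 12 mm thick, to be left alone
- wheel_b: loose wooden toy wheel, 36 mm across, 12 mm thick, to be left alone
Things that resemble listed ones, but are neither listed nor needed, are in the scene too. Leave any black or blue look-alike of the part that bears car1_c alone.

How it is judged:
On the way, in this order (a step that is already met when the one before it is completed fails the run):
1. offcut in the box and every blank registered against fence, end stop and its neighbour, with the template still open (x of car1_base in the frame of jig between 0.0275 and 0.0325 m and angle between the x axis of each of car1_c, car2_c, car3_c, car4_c and the x axis of jig, either way round below 0.05 rad and z of car1_c in the frame of jig between 0.027 and 0.0325 m and (y of car1_c in the frame of jig between 0.096 and 0.102 m or y of car1_c in the frame of jig between 0.03 and 0.036 m or y of car1_c in the frame of jig between -0.036 and -0.03 m or y of car1_c in the frame of jig between -0.102 and -0.096 m) and x of car2_base in the frame of jig between 0.0275 and 0.0325 m and z of car2_c in the frame of jig between 0.027 and 0.0325 m and (y of car2_c in the frame of jig between 0.096 and 0.102 m or y of car2_c in the frame of jig between 0.03 and 0.036 m or y of car2_c in the frame of jig between -0.036 and -0.03 m or y of car2_c in the frame of jig between -0.102 and -0.096 m) and x of car3_base in the frame of jig between 0.0275 and 0.0325 m and z of car3_c in the frame of jig between 0.027 and 0.0325 m and (y of car3_c in the frame of jig between 0.096 and 0.102 m or y of car3_c in the frame of jig between 0.03 and 0.036 m or y of car3_c in the frame of jig between -0.036 and -0.03 m or y of car3_c in the frame of jig between -0.102 and -0.096 m) and x of car4_base in the frame of jig between 0.0275 and 0.0325 m and z of car4_c in the frame of jig between 0.027 and 0.0325 m and (y of car4_c in the frame of jig between 0.096 and 0.102 m or y of car4_c in the frame of jig between 0.03 and 0.036 m or y of car4_c in the frame of jig between -0.036 and -0.03 m or y of car4_c in the frame of jig between -0.102 and -0.096 m) and (y of car1_c in the frame of jig between 0.096 and 0.102 m or y of car2_c in the frame of jig between 0.096 and 0.102 m or y of car3_c in the frame of jig between 0.096 and 0.102 m or y of car4_c in the frame of jig between 0.096 and 0.102 m) and (y of car1_c in the frame of jig between 0.03 and 0.036 m or y of car2_c in the frame of jig between 0.03 and 0.036 m or y of car3_c in the frame of jig between 0.03 and 0.036 m or y of car4_c in the frame of jig between 0.03 and 0.036 m) and (y of car1_c in the frame of jig between -0.036 and -0.03 m or y of car2_c in the frame of jig between -0.036 and -0.03 m or y of car3_c in the frame of jig between -0.036 and -0.03 m or y of car4_c in the frame of jig between -0.036 and -0.03 m) and x of offcut_c in the frame of bin between -0.075 and 0.075 m and y of offcut_c in the frame of bin between -0.06 and 0.06 m and height (world z) of offcut_c below 0.06 m and value of joint cover above 0.6 rad), for 0.2 s.
2. template folded fully down (value of joint cover below 0.05 rad), for 0.2 s.
At the end, for the whole second after the job is handed in: offcut in the white box; every blank flat on the bed, wheel edge within 2.5 mm of the rear fence and within 0.05 rad of parallel, nose to the end stop; the row filled from the end stop without gaps, any order, each blank within 3 mm of its place; template down (below 0.05 rad) (x of car1_base in the frame of jig between 0.0275 and 0.0325 m and angle between the x axis of each of car1_c, car2_c, car3_c, car4_c and the x axis of jig, either way round below 0.05 rad and z of car1_c in the frame of jig between 0.027 and 0.0325 m and (y of car1_c in the frame of jig between 0.096 and 0.102 m or y of car1_c in the frame of jig between 0.03 and 0.036 m or y of car1_c in the frame of jig between -0.036 and -0.03 m or y of car1_c in the frame of jig between -0.102 and -0.096 m) and x of car2_base in the frame of jig between 0.0275 and 0.0325 m and z of car2_c in the frame of jig between 0.027 and 0.0325 m and (y of car2_c in the frame of jig between 0.096 and 0.102 m or y of car2_c in the frame of jig between 0.03 and 0.036 m or y of car2_c in the frame of jig between -0.036 and -0.03 m or y of car2_c in the frame of jig between -0.102 and -0.096 m) and x of car3_base in the frame of jig between 0.0275 and 0.0325 m and z of car3_c in the frame of jig between 0.027 and 0.0325 m and (y of car3_c in the frame of jig between 0.096 and 0.102 m or y of car3_c in the frame of jig between 0.03 and 0.036 m or y of car3_c in the frame of jig between -0.036 and -0.03 m or y of car3_c in the frame of jig between -0.102 and -0.096 m) and x of car4_base in the frame of jig between 0.0275 and 0.0325 m and z of car4_c in the frame of jig between 0.027 and 0.0325 m and (y of car4_c in the frame of jig between 0.096 and 0.102 m or y of car4_c in the frame of jig between 0.03 and 0.036 m or y of car4_c in the frame of jig between -0.036 and -0.03 m or y of car4_c in the frame of jig between -0.102 and -0.096 m) and (y of car1_c in the frame of jig between 0.096 and 0.102 m or y of car2_c in the frame of jig between 0.096 and 0.102 m or y of car3_c in the frame of jig between 0.096 and 0.102 m or y of car4_c in the frame of jig between 0.096 and 0.102 m) and (y of car1_c in the frame of jig between 0.03 and 0.036 m or y of car2_c in the frame of jig between 0.03 and 0.036 m or y of car3_c in the frame of jig between 0.03 and 0.036 m or y of car4_c in the frame of jig between 0.03 and 0.036 m) and (y of car1_c in the frame of jig between -0.036 and -0.03 m or y of car2_c in the frame of jig between -0.036 and -0.03 m or y of car3_c in the frame of jig between -0.036 and -0.03 m or y of car4_c in the frame of jig between -0.036 and -0.03 m) and x of offcut_c in the frame of bin between -0.075 and 0.075 m and y of offcut_c in the frame of bin between -0.06 and 0.06 m and height (world z) of offcut_c below 0.06 m and value of joint cover below 0.05 rad); the robot touches nothing.
It fails at once if one of the other things on the bench is knocked more than 3 cm away (distance of any of sanding_block, pencil, try_square, glue, dowel_tub, wheel_a, wheel_b from where it was at the start of the episode above 0.03 m).
Of car1, car2, car3, car4 only 3 to 4 are there at a start; the rules pass over those that are not, and their reading is None.
At some moment in a run one of car1, car2, car3, car4 may be knocked a few centimetres aside while the robot is not near it.
Once in a run the grip may slacken for a moment while it holds something.
It also fails if it takes over 210 s, if anything falls off the work surface, if the arm or the gripper's body presses on something with over 40 N, if the wrist force passes 120 N, or if a joint passes its speed limit or range.

## Working session

There is one attempt and no reset: what is moved stays moved. The work goes in short steps, each a Python script; the robot and the scene stay as the last script left them, time stands still between calls to the robot, and variables do not carry over. Pictures are saved under pics/ and viewed, at most 14 in all, crops included, and the job is handed in when it is done.

```bash
mkdir -p pics; ls; cat > h.py <<'E'
import numpy as np, cv2
from workcell import arm, effector, inverse_kinematics, status, grab_frame, workorder
def save(f,name): cv2.imwrite('pics/'+name+'.png', cv2.cvtColor(f['image'],cv2.COLOR_RGB2BGR))
def cloud(f):
    K=np.array([[f['fx'],0,f['cx']],[0,f['fy'],f['cy']],[0,0,1.]])
    h,w=f['range_z'].shape
    uv=np.stack(np.meshgrid(np.arange(w),np.arange(h)),-1).reshape(-1,1,2).astype(float)
    n=cv2.undistortPoints(uv,K,np.array([f['k1'],0,0,0.])).reshape(h,w,2)
    z=f['range_z']; p=np.stack([n[...,0]*z,-n[...,1]*z,-z,np.ones_like(z)],-1)
    return (p@np.array(f['cam_to_world']).T)[...,:3]
E
python3 - <<'E'
from h import *
import pickle
for n in ('top','scene'):
    f=grab_frame(n); save(f,n+'0'); pickle.dump(f,open(n+'.pkl','wb'))
    print(np.array(f['cam_to_world']).round(3),f['fx'],f['k1'])
print(status.sense())
E
```

```text
pics
[[ 0.01   0.985 -0.175  0.303]
 [-1.     0.012  0.008 -0.066]
 [ 0.01   0.175  0.985  1.121]
 [ 0.     0.     0.     1.   ]] 420.21229380494316 -0.09475928216640915
[[-0.452 -0.653  0.608  1.038]
 [ 0.892 -0.339  0.3    0.227]
 [ 0.01   0.678  0.735  0.749]
 [ 0.     0.     0.     1.   ]] 406.72835782557576 0.01022976106454123
{'time_s': 0.1, 'joint_positions': array([ 1.21889978e+00,  3.59416349e-01,  1.51130481e+00,  1.12116401e-05,
        1.27251429e+00, -1.15072900e-01]), 'joint_vel': array([ 6.79567440e-04, -7.57874112e-04, -3.33258221e-03,  1.55022760e-04,
       -8.69518520e-04,  6.32823004e-05]), 'tau': array([ 4.88968035e-04, -5.28657138e+01, -2.79351944e+01, -1.35804048e-04,
        5.05631280e-03, -2.77420838e-06]), 'tool_pos': array([0.14054802, 0.58268554, 0.23055493]), 'tool_rot': array([-3.13996195e+00, -1.99264646e-04,  2.90476554e+00]), 'force': array([-0.41470076,  0.30418207, -0.1054961 ]), 'wrist_torque': array([-0.04380849, -0.01358827, -0.02315757]), 'grasp_force': 0.0, 'opening': 0.9998544202087526}
```

View pics/top0.png

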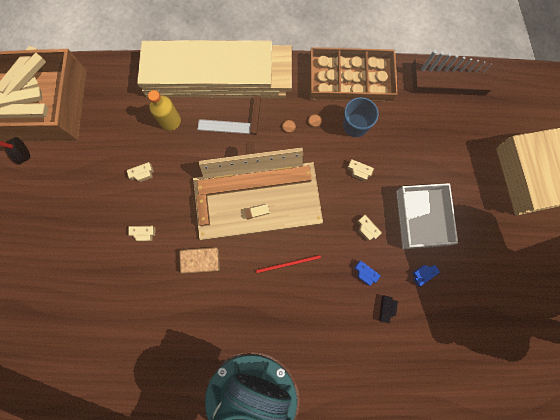

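View pics/scene0.png

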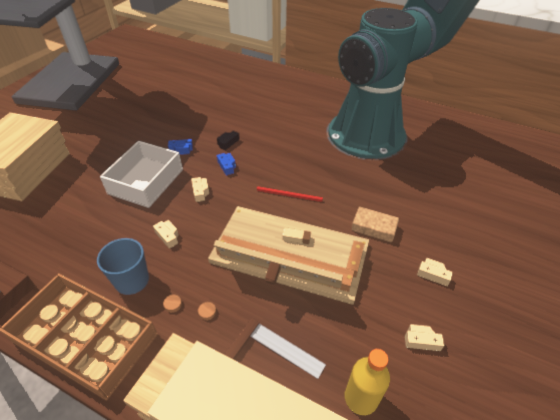

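The top view shows four beech blanks at px (141,172), (142,233), (360,170) and (369,228). The jig is centred at about (260,200) with the offcut at (260,211), the bin is at (428,215), and the template is standing open. Blue and black look-alikes are at (367,272), (427,274) and (388,308). Next I'll fit the poses.

```bash
cat >> h.py <<'E'
from scipy.optimize import minimize
CAR=np.array([[19,-33],[19,33],[-5,33],[-5,12],[-19,12],[-19,-26],[-5,-26],[-5,-33]])/1000.
def fit(P,xy0,poly,zlo,zhi,R=.06,ppm=2000,mirror=False,r0=None):
    """fit polygon silhouette to cloud points near xy0 within z-band; returns x,y,yaw,iou"""
    q=P.reshape(-1,3); m=(q[:,2]>zlo)&(q[:,2]<zhi)&(np.hypot(*(q[:,:2]-xy0).T)<R)
    pts=q[m,:2]
    c=pts.mean(0)
    # distance-field score: points inside poly good; area penalty through point-extent -> robust IoU on raster
    N=int(2*.08*ppm); off=c-.08
    img=np.zeros((N,N),np.uint8)
    k=((pts-off)*ppm).round().astype(int); ok=((k>=0)&(k<N)).all(1); img[k[ok,1],k[ok,0]]=1
    img=cv2.morphologyEx(img,cv2.MORPH_CLOSE,np.ones((9,9),np.uint8))
    poly=poly*([1,-1] if mirror else [1,1])
    def cost(p):
        a=p[2]; Rm=np.array([[np.cos(a),-np.sin(a)],[np.sin(a),np.cos(a)]])
        v=((poly@Rm.T+p[:2]-off)*ppm*16).round().astype(np.int32)
        t=np.zeros((N,N),np.uint8); cv2.fillPoly(t,[v],1,shift=4)
        return 1-(t&img).sum()/max(1,(t|img).sum())
    best=None
    for a in np.arange(0,2*np.pi,np.pi/8):
        v=cost([*c,a])
        if best is None or v<best[0]: best=(v,a)
    cand=[best[1]+d for d in (0,np.pi,.2,-.2)]
    rs=[minimize(cost,[*c,a],method='Nelder-Mead',options=dict(initial_simplex=[[*c,a],[c[0]+.006,c[1],a],[c[0],c[1]+.006,a],[*c,a+.25]],xatol=1e-4,fatol=1e-4)) for a in cand]
    r=min(rs,key=lambda r:r.fun)
    return np.array([*r.x[:2],np.arctan2(np.sin(r.x[2]),np.cos(r.x[2])),1-r.fun]),len(pts)
def rect(a,b): return np.array([[a,-b],[a,b],[-a,b],[-a,-b]])/2
E
cat > m.py <<'E'
from h import *
import pickle
f=pickle.load(open('top.pkl','rb')); P=cloud(f)
def at(u,v): return P[v,u]
for u,v in [(141,172),(142,233),(360,170),(369,228),(260,211),(260,225),(250,179),(428,235),(412,240),(440,186),(453,220),(252,162),(100,200)]: print((u,v),at(u,v).round(4))
for n,(u,v) in enumerate([(141,172),(142,233),(360,170),(369,228)],1):
    for mir in (0,1): print(n,mir,fit(P,at(u,v)[:2],CAR,.014,.032,mirror=mir))
print('off',fit(P,at(260,211)[:2],rect(.024,.062),.029,.042,R=.045))
q=P[140:245,185:330].reshape(-1,3)
print('bin top',cv2.minAreaRect(np.float32([p[:2] for p in P[175:255,390:465].reshape(-1,3) if .05<p[2]<.07])))
for a,b,nm in ((.012,.024,'base'),(.038,.048,'battens')):
    s=q[(q[:,2]>a)&(q[:,2]<b)]; print(nm,len(s),s.mean(0).round(4),cv2.minAreaRect(s[:,:2].astype(np.float32)))
s=q[(q[:,2]>.07)]; print('cover',len(s),s[s[:,2].argsort()[::-200]].round(3).tolist())
E
python3 m.py
```

```text
(141, 172) [0.5906 0.3088 0.0255]
(142, 233) [0.4249 0.2952 0.0233]
(360, 170) [ 0.6036 -0.2847  0.0239]
(369, 228) [ 0.4454 -0.3048  0.025 ]
(260, 211) [ 0.4858 -0.0167  0.0353]
(260, 225) [ 0.4509 -0.0168  0.02  ]
(250, 179) [0.5697 0.011  0.0431]
(428, 235) [ 0.4306 -0.4715  0.0026]
(412, 240) [ 0.4169 -0.4271  0.0009]
(440, 186) [ 0.558  -0.4965  0.0432]
(453, 220) [ 0.4637 -0.5194  0.0605]
(252, 162) [0.6041 0.004  0.085 ]
(100, 200) [0.5164 0.4261 0.0027]
1 0 (array([0.59076674, 0.31384193, 0.38121286, 0.84495677]), 310)
1 1 (array([0.59185487, 0.31153476, 0.39556565, 0.74642662]), 310)
2 0 (array([0.42384386, 0.29998051, 0.05148832, 0.82689192]), 305)
2 1 (array([0.42918451, 0.2972676 , 2.82788193, 0.7459287 ]), 305)
3 0 (array([ 0.6052953 , -0.28174211, -0.40225121,  0.86309387]), 302)
3 1 (array([ 0.6029094 , -0.28798356, -0.38219642,  0.78080387]), 302)
4 0 (array([ 0.44503821, -0.29963305, -0.84631062,  0.86534267]), 322)
4 1 (array([ 0.44358771, -0.30151245, -0.82829663,  0.76927271]), 322)
off (array([ 0.48551359, -0.00821078,  0.2706276 ,  0.85514403]), 224)
bin top ((0.47871464490890503, -0.45822495222091675), (0.15986382961273193, 0.13161776959896088), 4.639896869659424)
base 4999 [ 0.4955 -0.0199  0.018 ] ((0.5184866189956665, -0.007074043154716492), (0.170846626162529, 0.3317759037017822), 8.507722854614258)
battens 2128 [0.5559 0.0193 0.043 ] ((0.5341272950172424, -0.0014311671257019043), (0.12254411727190018, 0.31023159623146057), 10.513129234313965)
cover 1454 [[0.303, -0.066, 1.121], [0.615, -0.03, 0.104], [0.607, 0.036, 0.102], [0.616, -0.034, 0.099], [0.607, 0.004, 0.094], [0.624, -0.116, 0.087], [0.597, 0.038, 0.08], [0.594, 0.046, 0.072]]
```

```bash
python3 - <<'E'
from h import *
import pickle
arm.goto([.45,0,.36],[np.pi,0,.148])
f=grab_frame('wrist'); save(f,'w1'); pickle.dump(f,open('w1.pkl','wb'))
print(np.array(f['cam_to_world']).round(3),status.sense()['joint_positions'].round(2),status.sense()['time_s'])
P=cloud(f); m=np.isfinite(P).all(-1)&(f['range_z']>0)
q=P[m]
print(fit(q,[.4855,-.0082],rect(.024,.062),.029,.042,R=.045))
for a,b in((.012,.024),(.038,.048)):
    s=q[(q[:,2]>a)&(q[:,2]<b)]; print(len(s),np.median(s,0),cv2.minAreaRect(s[:,:2].astype(np.float32)))
E
```

```text
[[ 0.148  0.955  0.258  0.514]
 [-0.989  0.143  0.039  0.012]
 [ 0.001 -0.261  0.965  0.504]
 [ 0.     0.     0.     1.   ]] [-0.15  0.03  1.61  0.    1.5   1.27] 2.5417
(array([ 0.48457821, -0.00617994,  0.27493811,  0.94544857]), 949)
22990 [ 0.4951087  -0.02811137  0.01916356] ((0.4316214919090271, -0.03350919485092163), (0.5781530141830444, 0.6945292949676514), 20.609346389770508)
10617 [0.56443491 0.02161567 0.04416845] ((0.5296603441238403, -0.0010757744312286377), (0.1215604841709137, 0.3082391321659088), 8.875935554504395)
```

View pics/w1.png

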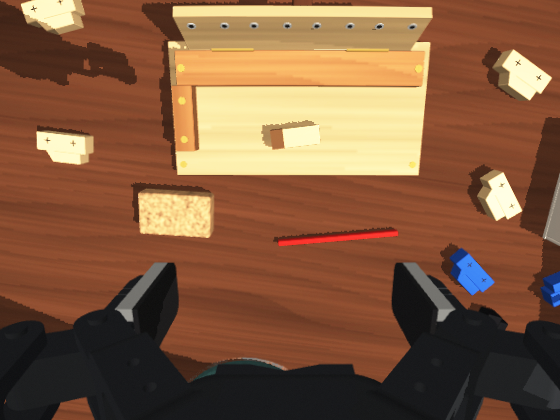

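The wrist view covers the whole work area. The jig spans px (170–430, 5–175), the offcut is at (292,135) with its bark end left, and all four blanks are visible at the corners with crosses up. The bin's edge is at the right. Now I'll refine the jig pose and move the offcut.

```bash
cat >> h.py <<'E'
import json,os
def rot(a): return np.array([[np.cos(a),-np.sin(a)],[np.sin(a),np.cos(a)]])
if os.path.exists('jig.json'): JX,JY,JA=json.load(open('jig.json'))
def J(x,y): return rot(JA)@[x,y]+[JX,JY]
def toJ(p): return rot(JA).T@(np.array(p)-[JX,JY])
def valid(f): 
    P=cloud(f); P[f['range_z']<=0]=np.nan; return P
def look():
    arm.goto([.45,0,.36],[np.pi,0,.148]); return grab_frame('wrist')
def detect(f):
    """free beech blanks: list of fits outside the jig"""
    P=valid(f); im=f['image'].astype(int)
    q=(P[...,:2]-[JX,JY])@rot(JA)
    m=(P[...,2]>.015)&(P[...,2]<.030)&(im[...,0]>110)&(im[...,2]<im[...,0]-20)&~((abs(q[...,0])<.088)&(abs(q[...,1])<.168))&(P[...,0]<.75)&(P[...,0]>.3)
    n,l,st,c=cv2.connectedComponentsWithStats(m.astype(np.uint8))
    out=[]
    for i in range(1,n):
        if st[i,4]<150: continue
        s=P[l==i]; r,k=fit(s,np.nanmedian(s[:,:2],0),CAR,.015,.030)
        if r[3]>.75: out.append(r)
    return out
def wrap(a,ref):  # a mod pi nearest ref
    return a+np.pi*round((ref-a)/np.pi)
def down(xy,yaw,z,v=.15,**k): return arm.move_linear([*xy,z],v,[np.pi,0,yaw],**k)
E
python3 - <<'E'
from h import *
import pickle
f=pickle.load(open('w1.pkl','rb')); P=valid(f); q=P.reshape(-1,3)
s=q[(q[:,2]>.040)&(q[:,2]<.048)]
s=s[(abs(s[:,0]-.52)<.12)&(abs(s[:,1])<.2)][:,:2]
L=np.array([[70,-150],[70,150],[30,150],[30,157],[-50,157],[-50,132],[30,132],[30,-150]])/1000.
ppm=1500;N=int(.5*ppm);off=np.array([.27,-.25])
img=np.zeros((N,N),np.uint8);k=((s-off)*ppm).round().astype(int);img[k[:,1],k[:,0]]=1
img=cv2.morphologyEx(img,cv2.MORPH_CLOSE,np.ones((7,7),np.uint8))
def cost(p):
    v=((L@rot(p[2]).T+p[:2]-off)*ppm*16).round().astype(np.int32);t=np.zeros((N,N),np.uint8);cv2.fillPoly(t,[v],1,shift=4)
    return 1-(t&img).sum()/(t|img).sum()
x=[.5185,-.0071,.1485]
r=minimize(cost,x,method='Nelder-Mead',options=dict(initial_simplex=[x,[x[0]+.008,x[1],x[2]],[x[0],x[1]+.008,x[2]],[x[0],x[1],x[2]+.06]],xatol=1e-4,fatol=1e-4))
print('jig',r.x,1-r.fun); json.dump(list(r.x),open('jig.json','w'))
import h; h.JX,h.JY,h.JA=r.x
qq=(s-r.x[:2])@rot(r.x[2])
for y in (-.12,-.06,0,.06,.1): b=qq[abs(qq[:,1]-y)<.01,0]; print(y,np.percentile(b,[1,99]).round(4))
b=qq[(qq[:,0]<.02)&(qq[:,0]>-.04),1]; print('stop',np.percentile(b,[1,99]).round(4))
for d in detect(f): print(d.round(4))
c=q[(q[:,2]>.07)&(q[:,2]<.13)&(abs(q[:,1])<.15)]; cj=np.c_[(c[:,:2]-r.x[:2])@rot(r.x[2]),c[:,2]]
for z in (.08,.09,.1,.108): b=cj[abs(cj[:,2]-z)<.003]; print(z,len(b),np.median(b[:,0]) if len(b) else 0)
# offcut
effector.let_go()
o=np.array([.4846,-.0062]); 
arm.goto([*o,.12],[np.pi,0,.275]); print(down(o,.275,.016,.1,max_force=15),status.sense()['tool_pos'])
effector.close(40); s=status.sense(); print(s['opening'],s['grasp_force'])
down(o,.275,.16); s=status.sense(); print(s['opening'],s['grasp_force'],s['time_s'])
E
```

```text
jig [ 0.51881089 -0.00649312  0.14553664] 0.973095544524116
-0.12 [0.0296 0.0702]
-0.06 [0.0302 0.0706]
0 [0.0299 0.0703]
0.06 [0.0298 0.0701]
0.1 [0.0298 0.0702]
stop [0.1319 0.1567]
[0.5882 0.3142 0.3103 0.8224]
[ 0.6042 -0.2829 -0.3769  0.9414]
[0.4244 0.3002 0.0211 0.9321]
[ 0.4444 -0.3005 -0.8395  0.9382]
0.08 780 0.08214280951773595
0.09 786 0.08537206457344013
0.1 1717 0.09030930438317712
0.108 1006 0.09310119457480981
False [ 0.48509729 -0.00626703  0.01647726]
0.7125021822660815 43.09012949466705
0.71586793600654 43.35442006587982 6.3667
```

```bash
cat >> h.py <<'E'
def st(): 
    s=status.sense(); return round(s['opening'],3),round(s['grasp_force'],1),s['tool_pos'].round(4),round(s['time_s'],1)
def pick(c):
    g=np.array(c[:2])+rot(c[2])@[.003,0]
    arm.goto([*g,.12],[np.pi,0,c[2]])
    print('touch',down(g,c[2],.0005,.1,max_force=15)); effector.close(50); a=st()
    down(g,c[2],.13); print('pick',a,st())
def place(y):
    """y: final slot centre; set down 31 mm short of it, then seat on the fence"""
    yp=y-.031; g=lambda x:J(x+.003,yp)
    arm.goto([*g(-.012),.12],[np.pi,0,JA])
    down(g(-.012),JA,.030,.12,max_force=12); print('hold',st())
    down(g(-.012),JA,.0195,.03,max_force=6)
    print('fence',down(g(.018),JA,status.sense()['tool_pos'][2],.03,max_force=7),toJ(status.sense()['tool_pos'][:2])-[.003,0],st())
    effector.let_go(); p=status.sense()['tool_pos']
    down(p[:2],JA,.11)
def push(y):
    """closed fingers behind the tail, push blank to slot y"""
    effector.close(30)
    g=lambda yy:J(.014,yy); y0=y-.031-.033-.035
    arm.goto([*g(y0),.11],[np.pi,0,JA]); down(g(y0),JA,.022,.15,max_force=12)
    print('push',down(g(y-.033),JA,.022,.04,max_force=8),toJ(status.sense()['tool_pos'][:2]),st())
    p=toJ(status.sense()['tool_pos'][:2]); down(J(.014,p[1]-.006),JA,.022); down(J(.014,p[1]-.006),JA,.11); effector.let_go()
E
python3 - <<'E'
from h import *
b=[.4787,-.458]; yb=.081+np.pi/2
arm.goto([*b,.16],[np.pi,0,yb]); print(st()); down(b,yb,.03,max_force=15); effector.let_go(); down(b,yb,.16)
f=look(); D=detect(f); [print(d.round(4)) for d in D]
c=min(D,key=lambda d:np.hypot(d[0]-.444,d[1]+.3)); pick(c); place(.099)
save(grab_frame('top'),'t2'); f=look(); save(f,'w2')
E
```

```text
(0.715, 43.3, array([ 0.4789, -0.4571,  0.1596]), 8.2)
[0.5886 0.3145 0.3416 0.8248]
[ 0.6039 -0.2826 -0.3857  0.942 ]
[0.4243 0.3001 0.0191 0.9308]
[ 0.4439 -0.3008 -0.8326  0.9424]
touch False
pick (0.758, 55.2, array([ 0.4463, -0.3033,  0.0014]), 15.7) (0.76, 55.2, array([ 0.4453, -0.3025,  0.1292]), 16.7)
hold (0.761, 55.2, array([0.5006, 0.0593, 0.0304]), 18.9)
fence True [-0.01189304  0.06799437] (0.754, 55.7, array([0.5002, 0.0595, 0.0194]), 19.6)
```

View pics/w2.png

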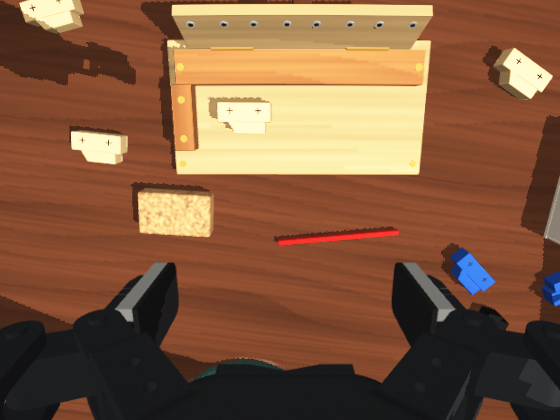

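The first blank is in the jig at px (244,115), nose towards the stop but still about 16 mm from the fence. The bed contact stopped the slide too early. The lower-left blank has been knocked to (98,146). I'll regrip the first blank and slide it onto the fence.

```bash
cat > ed.py <<'E'
s=open('h.py').read()
s=s.replace("""    print('fence',down(g(.018)""","""    p=status.sense()['tool_pos']; arm.move_linear([p[0],p[1],p[2]+.0015],.03); arm.sleep(.3)
    print('fence',down(g(.018)""")
s+='''
def seat(c):
    """regrip a blank on the bed at jig pose c and slide it onto the fence"""
    g=lambda x:J(x+.003,c[1])
    arm.goto([*g(c[0]),.11],[np.pi,0,JA]); down(g(c[0]),JA,.0195,.1,max_force=15); effector.close(40); arm.sleep(.2)
    arm.move_linear([*g(c[0]),.021],.03); arm.sleep(.3)
    print('fence',down(g(.022),JA,.021,.03,max_force=8),toJ(status.sense()['tool_pos'][:2])-[.003,0],st())
    effector.let_go(); p=status.sense()['tool_pos']; down(p[:2],JA,.11)
def incar(f,yj):
    """fit of a blank in the jig near row coordinate yj -> jig pose"""
    P=valid(f); q=P.reshape(-1,3); q=q[np.isfinite(q).all(1)]
    qj=(q[:,:2]-[JX,JY])@rot(JA); m=(abs(qj[:,0])<.06)&(qj[:,0]<.0305)&(qj[:,1]<.132)
    r,_=fit(q[m],J(.005,yj),CAR,.034,.05,R=.045); return np.r_[toJ(r[:2]),r[2]-JA,r[3]]
'''
open('h.py','w').write(s)
E
python3 ed.py; python3 - <<'E'
from h import *
f=look(); c=incar(f,.068); print(c.round(4)); seat(c); push(.099)
f=look(); print(incar(f,.099).round(4)); save(f,'w3'); [print(d.round(4)) for d in detect(f)]
E
```

```text
[-0.011   0.0693 -0.0253  0.904 ]
fence True [0.01054023 0.06942256] (0.757, 44.7, array([0.5221, 0.0642, 0.0204]), 26.1)
push True [0.01415597 0.05209703] (-0.001, 2.1, array([0.5253, 0.0471, 0.022 ]), 30.3)
[ 0.0108  0.0996 -0.0097  0.9427]
[0.5882 0.314  0.3318 0.8032]
[ 0.6042 -0.2827 -0.3911  0.944 ]
[0.431  0.2523 0.0531 0.9409]
```

View pics/w3.png

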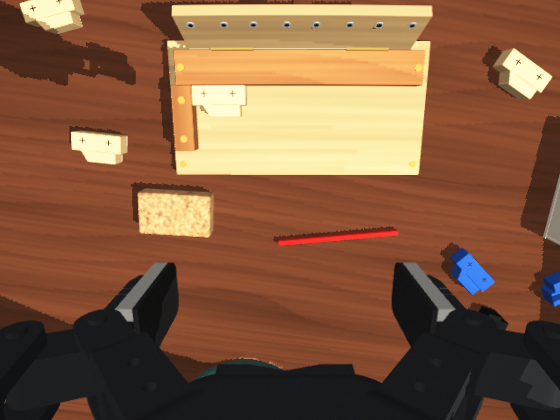

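The first blank is tight in the corner at px (219,98). Next are blanks two and three.

```bash
python3 - <<'E'
from h import *
for t,y in (((.604,-.283),.033),((.431,.252),-.033)):
    f=look(); D=detect(f); c=min(D,key=lambda d:np.hypot(d[0]-t[0],d[1]-t[1])); print(c.round(4))
    if np.hypot(c[0]-t[0],c[1]-t[1])>.08: print('lost'); break
    pick(c); 
    if not .6<st()[0]<.85: print('grip?'); break
    place(y); f=look(); i=incar(f,y-.031); print('placed',i.round(4))
    if abs(i[0]-.011)>.003 or abs(i[2])>.06: print('check'); break
    push(y); f=look(); print(incar(f,y).round(4)); 
save(f,'w4')
E
```

```text
[ 0.6038 -0.2829 -0.3851  0.9467]
touch False
pick (0.758, 55.9, array([ 0.6073, -0.2844,  0.0016]), 36.6) (0.757, 55.2, array([ 0.6058, -0.2836,  0.1289]), 37.6)
hold (0.759, 55.2, array([ 0.5102, -0.0061,  0.0304]), 39.6)
fence True [0.00913151 0.00212827] (0.762, 55.2, array([ 0.5305, -0.0026,  0.0205]), 41.3)
placed [ 1.050e-02  3.300e-03 -8.000e-04  9.529e-01]
push True [ 0.01438271 -0.01391731] (-0.002, 2.3, array([ 0.5351, -0.0182,  0.022 ]), 47.2)
[ 1.090e-02  3.450e-02 -1.000e-04  8.775e-01]
[0.4308 0.2522 0.0419 0.9401]
touch False
pick (0.757, 55.0, array([0.4342, 0.2525, 0.0014]), 53.4) (0.757, 55.2, array([0.4331, 0.252 , 0.1293]), 54.4)
hold (0.758, 55.2, array([ 0.5197, -0.071 ,  0.0304]), 56.6)
fence True [ 0.01020636 -0.06386449] (0.759, 55.2, array([ 0.5411, -0.0678,  0.0203]), 58.3)
placed [ 0.0108 -0.0628 -0.0088  0.9473]
push True [ 0.01459163 -0.07993419] (0.002, 2.1, array([ 0.5448, -0.0835,  0.0221]), 64.4)
[ 0.0107 -0.0305  0.007   0.868 ]
```

View pics/w4.png

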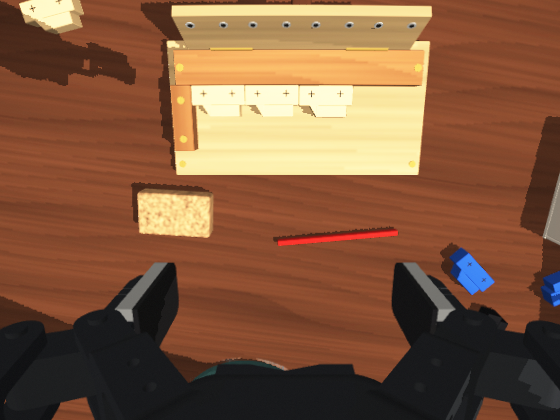

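Three blanks sit tight in the row (px 193–352, row 95). The fourth is at (50,10), partly out of view, so I'll look closer before picking it.

```bash
python3 - <<'E'
from h import *
arm.goto([.5,.28,.30],[np.pi,0,.3]); f=grab_frame('wrist')
D=detect(f); print([d.round(4) for d in D]); c=min(D,key=lambda d:np.hypot(d[0]-.589,d[1]-.314)); y=-.099
assert np.hypot(c[0]-.589,c[1]-.314)<.08
pick(c); assert .6<st()[0]<.85
place(y); f=look(); i=incar(f,y-.031); print('placed',i.round(4)); save(f,'w5')
if abs(i[0]-.011)<.003 and abs(i[2])<.06:
    push(y); f=look(); save(f,'w5'); [print(incar(f,k).round(4)) for k in (.099,.033,-.033,-.099)]
E
```

```text
[array([0.5893, 0.3157, 0.3705, 0.9284])]
touch False
pick (0.757, 56.2, array([0.5928, 0.3171, 0.0016]), 70.9) (0.762, 55.6, array([0.5912, 0.3164, 0.1289]), 72.0)
hold (0.756, 55.5, array([ 0.5293, -0.1365,  0.0305]), 74.5)
fence True [ 0.01052559 -0.1297951 ] (0.756, 55.5, array([ 0.551 , -0.133 ,  0.0205]), 76.2)
placed [ 0.0107 -0.1284 -0.0017  0.9428]
push True [ 0.01447343 -0.14593375] (-0.002, 1.9, array([ 0.5543, -0.1488,  0.0221]), 82.5)
[0.0107 0.0983 0.0137 0.8663]
[0.0108 0.0344 0.0146 0.7924]
[ 0.0106 -0.0319 -0.0094  0.7882]
[ 0.0107 -0.0966  0.0186  0.8852]
```

View pics/w5.png

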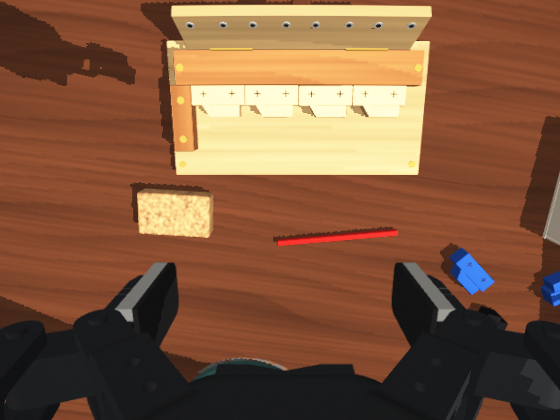

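All four blanks are in line at px 193–406, row 95, and tight against the fence. I'll check the bin before folding the template.

```bash
python3 - <<'E'
from h import *
f=grab_frame('top'); P=valid(f); P[...,2]
im=f['image'][130:260,180:480]; cv2.imwrite('pics/t6.png',cv2.resize(cv2.cvtColor(im,cv2.COLOR_RGB2BGR),None,fx=2.6,fy=2.6,interpolation=cv2.INTER_CUBIC))
E
```

```text
(no output)
```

View pics/t6.png

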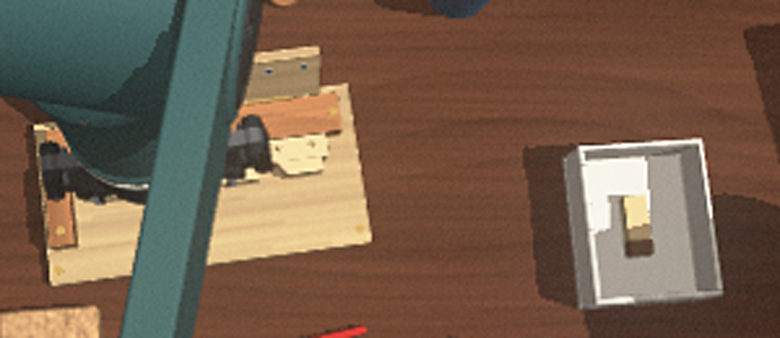

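The offcut lies in the box at crop px (638,224). Now the template.

```bash
python3 - <<'E'
from h import *
effector.close(30)
y=-.06; w=.011
def tip(th,extra=0):
    u=np.array([-np.cos(th),np.sin(th)]);n=np.array([np.sin(th),np.cos(th)])
    p=np.array([.07,.043])+.048*u+.012*n+[w+extra,0]; return J(p[0],y),p[1]
xy,z=tip(1.97,.02)
arm.goto([*xy,.2],[np.pi,0,JA]); print(down(xy,JA,z-.008,.1,max_force=12))
for th in np.arange(1.95,.15,-.15):
    xy,z=tip(th)
    if down(xy,JA,z-(.008 if th>1.5 else 0),.05,max_force=25): print('stop at',th,status.sense()['force']); break
xy,z=tip(0)
print('press',down(xy,JA,.045,.03,max_force=14),st(),status.sense()['force'].round(1))
p=status.sense()['tool_pos']; down(p[:2],JA,.16); f=look(); save(f,'w7')
P=valid(f); q=P[np.isfinite(P).all(-1)]; qj=np.c_[(q[:,:2]-[JX,JY])@rot(JA),q[:,2]]
for x in (.01,.025,.05): s=qj[(abs(qj[:,0]-x)<.004)&(abs(qj[:,1])>.03)&(abs(qj[:,1])<.12)&(qj[:,2]>.045)]; print(x,len(s),np.median(s[:,2]).round(4))
for k in (.099,.033,-.033,-.099): s=qj[(abs(qj[:,1]-k+.007)<.01)&(abs(qj[:,2]-.042)<.005)&(qj[:,0]<.003)]; print(k,np.percentile(s[:,0],2).round(4))
E
```

```text
False
press True (0.0, 4.6, array([ 0.5613, -0.0608,  0.055 ]), 93.3) [-2.5  0.7  9.6]
0.01 1048 0.056
0.025 1062 0.0562
0.05 1136 0.0562
0.099 -0.0086
0.033 -0.0086
-0.033 -0.0085
-0.099 -0.0082
```

View pics/w7.png

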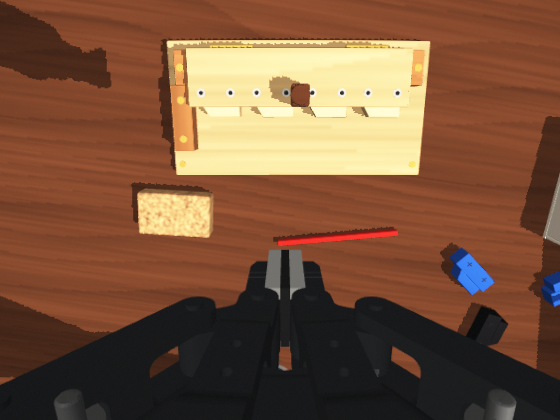

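The template is flat (top z 0.056 m across its width, px 187–411). The four cabs stick out evenly at row 110, and the arm is clear of everything.

```bash
python3 -c "
from h import *
print(workorder.hand_in())"
```

```text
the job is handed in; nothing more can be done
None
```

I've handed the job in: the offcut is in the white box, all four blanks sit tight against the fence, end stop and each other, and the template is folded flat over them; the hand-in returned no verdict.

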